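# Find the radius leaf that fits the coupon on the spring anvil

### The job

One coupon with a rounded edge or groove of unknown radius stands on the black spring anvil; find which of the four radius leaves in the rack fits it without rocking or standing proud. Press the fitting leaf home on the coupon so that the anvil sinks at least 3 mm, keep it pressed for half a second, never pushing the anvil down more than 10 mm, then let go so that the leaf stays standing upright on the coupon. Leaves that do not fit belong back in the rack, upright in a slot, and the tape roll, test blocks, jar and screwdriver are to be left where they are.

Things in the scene. Friction and masses are not known exactly. Their poses are not given: they have to be found in the camera images.
- leaf_concave16: steel radius leaf, 10 thick (x), 44 wide (y), blue handle on top 30 wide in y, 39 to 75 above the origin (z up), 90 g: grip across those 30, TCP 63 above the origin. Foot: half-round notch of radius 16 open downward, straight legs 33.6 apart reaching 14 below the origin; fits only a convex edge of radius 16. Origin: centre of that radius.
- leaf_concave10: steel radius leaf, 10 thick (x), 44 wide (y), yellow handle on top 30 wide in y, 39 to 75 above the origin (z up), 90 g: grip across those 30, TCP 63 above the origin. Foot: half-round notch of radius 10 open downward, straight legs 21.6 apart reaching 14 below the origin; fits only a convex edge of radius 10. Origin: centre of that radius.
- leaf_convex16: steel radius leaf, 10 thick (x), 44 wide (y), red handle on top 30 wide in y, 39 to 75 above the origin (z up), 90 g: grip across those 30, TCP 63 above the origin. Foot: round-ended tongue of radius 16, 32 wide, lowest point 16 below the origin, wide plate from 20 above it; fits only a groove of radius 16. Origin: centre of that radius.
- leaf_convex10: steel radius leaf, 10 thick (x), 44 wide (y), green handle on top 30 wide in y, 39 to 75 above the origin (z up), 90 g: grip across those 30, TCP 63 above the origin. Foot: round-ended tongue of radius 10, 20 wide, lowest point 10 below the origin, wide plate from 20 above it; fits only a groove of radius 10. Origin: centre of that radius.
- rack: wooden rack fixed to the table, 180 x 75 x 50 tall; origin under its centre. Slots at x = -63, -21, 21, 63, each 14 long in x, 48 in y, floor 8 above the table, walls 40 to 42 high. The leaves start one in each slot, in any order, axes along the rack's; in a slot a leaf's origin is 22 above the table (convex 16: 24, convex 10: 18). A leaf may go back into any free slot.
- anvil_floor (a point): centre of the top of the black anvil disc (92 diameter) on the green fixed stand; 45 above the table, sinks with the anvil. x: thickness of coupon and leaf, y: their width, z up. Four dark steel guide pins 66 high, 6 diameter, at x +-9.6, y +-8: the leaf goes in from above between them (13 mm gap in x), its axes along these or half a turn from them.
- coupon_centre (a point): point 28 above anvil_floor, same axes: height of the centre of curvature of the coupon in the nest. The brass coupon, 11 x 54, is loose, up to 3.5 off centre in y; it slides under the leaf. It is a convex ridge or a groove (walls to 36 above the anvil), radius 16 or 10. A fitting leaf rests with its origin at this height; three other coupons wait on the stand's -y step.
- proud_mark (a point): point 54 above anvil_floor, same axes; how wrong leaves stand. Leaf origin above anvil_floor: convex 16 leaf on the 10 groove about 48, on the 10 ridge 54, on the 16 ridge 60; concave leaves on a groove about 50, concave 10 on the 16 ridge 54, convex 10 on a ridge 48 or 54; a leaf 6 too loose (concave 16 on the 10 ridge, convex 10 in the 16 groove) drops to 22 and rocks.
- anvil (a joint): how far the anvil is pushed down, in m: 0 = up, hard stop at 0.014. A spring with preload: gives at 2 to 4 N of push, then 1 N more per mm.
- tape_roll: paper tape roll, 90 diameter, 24 high, lying on the table; origin at the centre of its underside; leave alone
- test_block: round steel test block, 64 diameter, 12 high; origin at the centre of its underside; leave alone
- test_block2: round brass test block, 64 diameter, 12 high; origin at the centre of its underside; leave alone
- jar: amber jar with a black cap, 56 diameter, 75 high; origin at the centre of its underside; leave alone
- screwdriver: orange-handled screwdriver, 190 long, lying on the table; leave alone
Things that resemble listed ones, but are neither listed nor needed, are in the scene too. Leave any purple look-alike of the leaf_concave16 alone.

How it is judged:
By the outcome, as a careful person would: the job done as asked, in the order asked, and still so for the second after the job is handed in, with the robot touching nothing.
It also fails if it takes over 72 s, if anything falls off the work surface, if the arm or the gripper's body presses on something with over 40 N, if the wrist force passes 120 N, or if a joint passes its speed limit or range.

### The arm

A 6-joint arm with a two-finger parallel gripper is mounted at the origin on the work surface. World frame = base frame: x ahead of the robot, y to its left, z up, the work surface at z = 0. Lengths are in mm, angles in rad, forces in N, time in s.
With the tool pointing down it reaches from about 400 to 925 mm from the base axis. Payload 12.5 kg.
Tool frame: the origin (TCP) lies between the finger pads, 19 mm behind the fingertips; this is the grasp point; z points along the fingers, y is the line along which they close (so a half turn about z gives the same grasp; the last joint's range is limited). The gripper opens to 95 mm and grips with 3 to 60 N. Pads are 20 mm wide; open, the fingers measure 119 mm over their backs; the gripper's body (75 mm by 180 mm) begins 59 mm behind the grasp point.
Start: joints at [1.176, 0.491, 1.559, -0, 1.092, -0.106], TCP at [177.983, 599.138, 233.461] pointing down, gripper open.
Joint ranges: [-3.1, 3.1], [-0.84, 2.19], [0.05, 2.79], [-1.13, 4.28], [0.06, 2.93], [-2.69, 2.69]. Speed limits (rad/s): [2.22, 2.22, 2.79, 3.14, 3.14, 3.14].

### API

Orientations are given as [roll, pitch, yaw] about the fixed x, y, z axes, in that order (R = Rz(yaw) Ry(pitch) Rx(roll)).
In Python, from cell import env, eyes gives the robot as it stands.
- The arm moves only by the shell command python3 -m inch 'ROWS'. ROWS is JSON, a list of rows, each a list of 3 entries, a list of its own where there are three numbers: the shift along the tool's x, y, z in units of 60 mm (1.0 is 60 mm), then the turn about the tool's z in units of 5 degrees (1.0 is 5 degrees), then the closure, from -1 (fully open) to 1 (shut). In form: [[[tx, ty, tz], turn, claw], ...]. A call has exactly 10 rows; each row shifts and turns the commanded pose from where the row before left it, along the tool's axes as they then stand; what a row does not reach is not made up. A row lasts 1/8 s, in which the tool goes at most 62.5 mm and 10.7 degrees, less where a joint would pass 70% of its speed; a pose out of reach is approached as far as the arm can. A call is refused whole if a number of a shift passes 1 or a number of a turn 1, either way. A call with a gripper value outside its range is refused whole. The fingers move at their own pace and stop on an object; the grip force is fixed at half the most. Time passes only in rows, so rows that do not move let the fingers close, or fill a call up. It gives the time, the measured TCP pose, the force, the opening and the grip force at its end, in the units of the state.
- env.state(): the state, without advancing time (a new reading comes with each control period).
- eyes.read_camera(name): name is "scene" or "top" or "wrist"; returns a dict with "pixels" (384x512x3 uint8, red, green, blue), "fx", "fy", "cx", "cy" (pixels), "extrinsics" (4x4, takes a point from world to camera coordinates). Camera axes: x right, y down, z forward; pixel columns grow to the right and rows downward; lengths in mm; the calibration is good to about 2 mm. A picture is of the moment at which its call begins. There is no depth.
- env.job_done(): hands the job in; it is judged then, once.
Trained networks look in a picture, given as the dict that the camera call returned (one of the last four; its "shot" number tells which), for a name from the list of things; names that differ only in an ending like _2 or _b are one class to them, and where a whole thing is asked for, a point or a joint stands for the part that bears it (a point fixed in the world has none). Each returns a list of dicts, best first, with "score" (0 to 1); they miss things now and then, are a little off and sometimes report something else, mostly with a low value. They report only what shows in the picture. A call takes as long as a camera call. They do not tell look-alikes from the thing itself.
- eyes.boxes_of(name, picture): "centre" ([row, column] in pixels, amid what is visible of it).
- eyes.cut_out(name, picture): "mask" (384x512 bool, what is visible of it) and "centre" ([row, column] in pixels, amid what is visible of it).
- eyes.spot_point(name, picture): "centre" ([row, column] in pixels: a listed point, or the origin of a listed thing).
The state is a dict: "t": time; "joints": joint angles; "qvel": joint speeds; "tau": joint torques, N m; "eef_pos": TCP position; "tcp_rot": TCP orientation; "ft_force": force on the tool from outside, world axes, zero at the start; "moment": the same for the moment, N m; "opening": opening from 0.0 (shut) to 1.0 (fully open); "grip_force": force on a finger pad.
Only numpy, scipy, OpenCV 4.12 (cv2) and the standard library are available. Lean on these libraries where they do the work, as an engineer would, in place of code of your own. Each camera call takes 0.05 s, during which the arm holds its last target. There are 200 camera calls.

## Working session

There is one attempt and no reset: what is moved stays moved. The work goes in short steps, Python scripts to look and compute and a shell command to move; the robot and the scene stay as the last step left them, time stands still between calls to the robot, and variables do not carry over. Pictures are saved under pics/ and viewed, at most 10 in all, crops included, and the job is handed in when it is done.

```bash
ls; mkdir -p pics; cat > h.py <<'E'
import numpy as np, cv2
from cell import env, eyes
def shot(n,f=None):
    p=eyes.read_camera(n)
    if f: cv2.imwrite(f'pics/{f}.png',p['pixels'][:,:,::-1])
    return p
def ray(p,rc):
    E=np.array(p['extrinsics']);R=E[:3,:3];c=-R.T@E[:3,3]
    d=R.T@np.array([(rc[1]-p['cx'])/p['fx'],(rc[0]-p['cy'])/p['fy'],1]);return c,d
def atz(p,rc,z):
    c,d=ray(p,rc);return c+d*(z-c[2])/d[2]
def px(p,X):
    E=np.array(p['extrinsics']);v=E[:3,:3]@np.array(X)+E[:3,3]
    return v[1]/v[2]*p['fy']+p['cy'],v[0]/v[2]*p['fx']+p['cx']
def tri(obs):
    A=np.zeros((3,3));b=np.zeros(3)
    for p,rc in obs:
        c,d=ray(p,rc);d/=np.linalg.norm(d);M=np.eye(3)-np.outer(d,d);A+=M;b+=M@c
    return np.linalg.solve(A,b)
E
python3 - <<'E'
from h import *
np.set_printoptions(precision=1,suppress=True)
s=shot('scene','s0');t=shot('top','t0')
print(env.state())
for n,z in [('leaf_concave16',22),('leaf_concave10',22),('leaf_convex16',24),('leaf_convex10',18),('rack',0),('anvil_floor',45),('coupon_centre',73),('proud_mark',99)]:
    a=eyes.spot_point(n,s);b=eyes.spot_point(n,t)
    print(n)
    for p,l in ((s,a),(t,b)):
        for k in l[:3]: print('  ',k['score'],np.array(k['centre']),atz(p,k['centre'],z))
    if a and b: print('  tri',tri([(s,a[0]['centre']),(t,b[0]['centre'])]))
E
```

```text
pics
{'t': 0.1, 'joints': array([ 1.2,  0.5,  1.6, -0. ,  1.1, -0.1]), 'qvel': array([ 0., -0., -0., -0., -0., -0.]), 'tau': array([  0. , -61.4, -25.9,   0.1,   0. ,  -0. ]), 'eef_pos': array([177.9, 598.9, 232.9]), 'tcp_rot': array([-3.1, -0. ,  2.9]), 'ft_force': array([-0.1, -0.4,  0.2]), 'moment': array([-0.,  0., -0.]), 'grip_force': 0.0, 'opening': 0.9998873567390195}
leaf_concave16
   0.69 [241.1 318.8] [597.6 238.7  22. ]
   0.67 [263.4 300.4] [690.8 234.9  22. ]
   0.55 [213.3 339. ] [471.8 237.2  22. ]
   0.67 [167.2 184.4] [679.7 249.9  22. ]
   0.59 [226.5 188.5] [475.7 235.1  22. ]
   0.42 [190.5 188.9] [598.3 234.2  22. ]
  tri [657.6 247.6  99. ]
leaf_concave10
   0.69 [241.1 318.8] [597.6 238.7  22. ]
   0.67 [263.4 300.4] [690.8 234.9  22. ]
   0.55 [213.3 339. ] [471.8 237.2  22. ]
   0.67 [167.2 184.4] [679.7 249.9  22. ]
   0.59 [226.5 188.5] [475.7 235.1  22. ]
   0.42 [190.5 188.9] [598.3 234.2  22. ]
  tri [657.6 247.6  99. ]
leaf_convex16
   0.53 [224.1 333.4] [520.4 243.7  24. ]
   0.51 [230.  324.5] [555.  233.1  24. ]
   0.6 [228.1 188.6] [470.2 234.4  24.
[... 161 characters left out ...]
 18. ]
   0.51 [230.  324.5] [550.5 231.5  18. ]
   0.6 [228.1 188.6] [470.7 235.4  18. ]
   0.49 [204.6 186.8] [550.6 241.8  18. ]
   0.4 [212.8 186.7] [522.6 242.1  18. ]
  tri [477.1 236.7 -26.1]
rack
   0.55 [228.9 328.7] [525.8 234.8   0. ]
   0.9 [208.5 186.2] [539.6 246.9   0. ]
  tri [538.4 241.6  18. ]
anvil_floor
   0.92 [197.5 288.2] [ 563.1 -101.2   45. ]
   0.45 [194.4 285.1] [573.8 -91.2  45. ]
coupon_centre
   0.84 [172.1 233.4] [560.9 -97.1  73. ]
   0.6 [214.5 341.6] [514.8 258.5  73. ]
   0.88 [197.5 287.7] [559.  -98.1  73. ]
  tri [559.4 -98.2  71.2]
proud_mark
   0.66 [168.5 229.9] [575.3 -97.8  99. ]
   0.58 [195.2 288. ] [562.7 -97.9  99. ]
  tri [ 566.2 -101.3   89.6]
```

```bash
python3 - <<'E'
import cv2,numpy as np
s=cv2.imread('pics/s0.png');t=cv2.imread('pics/t0.png')
cv2.imwrite('pics/both.png',cv2.resize(np.vstack([s[90:330],t[80:320]]),(800,750))[:, :] if 0 else cv2.resize(np.hstack([s[110:340,150:420],t[110:340,120:390]]),(800,341)))
cv2.imwrite('pics/s0x.png',cv2.resize(s,(800,600)));
E
```

```text
(no output)
```

View pics/s0x.png

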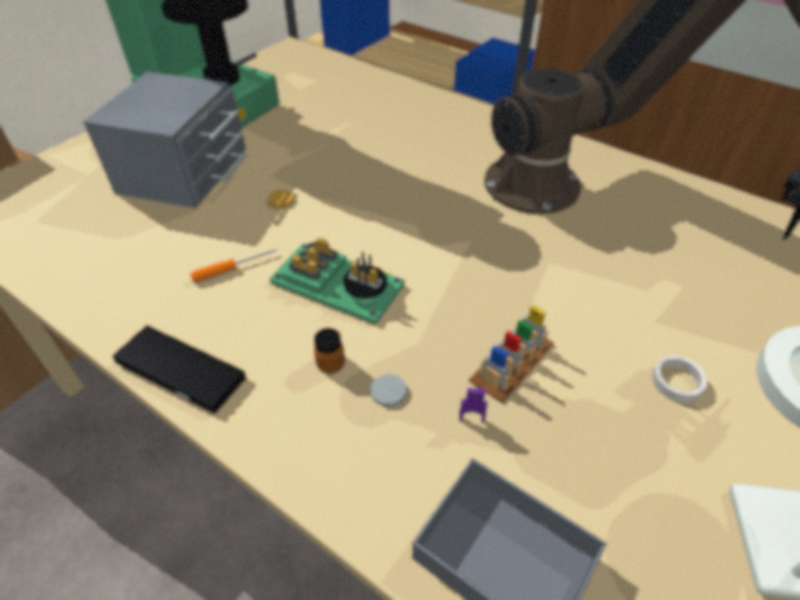

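View pics/t0.png

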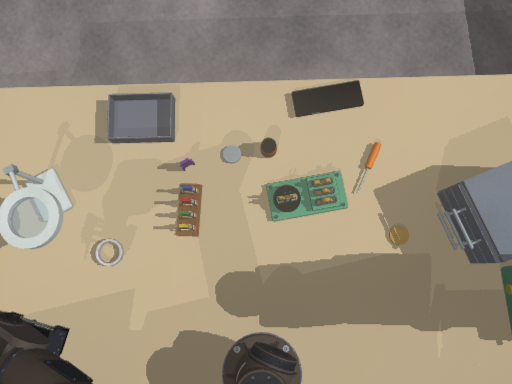

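The scene picture (800 px scale) shows the leaves in the rack: blue (498,355), red (512,341), green (525,328), yellow (537,315). The purple decoy stands at (474,403), outside the rack. The stand has the anvil at (365,278) and the three spare coupons at (312,258). In the top picture the leaves run from (188,188) to (184,226), and the anvil is at (287,198).

```bash
cat >> h.py <<'E'
def go(x,y,z,yaw=None):
    s=env.state();p=np.array(s['eef_pos']);w=s['tcp_rot'][2]
    d=np.array([x,y,z])-p;c,sn=np.cos(w),np.sin(w)
    t=np.array([c*d[0]+sn*d[1],sn*d[0]-c*d[1],-d[2]])/60
    dy=0 if yaw is None else -np.degrees((yaw-w+np.pi)%(2*np.pi)-np.pi)/5
    print('pos',p.round(1),'yaw',round(w,4),'units total',t.round(3),'turn',round(dy,3))
E
python3 - <<'E'
from h import *
np.set_printoptions(precision=4,suppress=True)
w=shot('wrist','w0');t=shot('top')
E=np.array(w['extrinsics']);R=E[:3,:3];print('cam',-R.T@E[:3,3],'fwd',R[2],'right',R[0],w['fx'])
hsv=cv2.cvtColor(t['pixels'],cv2.COLOR_RGB2HSV)
sub=hsv[178:240,170:205]
for n,lo,hi,z in [('blue',105,130,97),('red',0,8,99),('green',45,85,93),('yellow',22,35,97)]:
    m=(sub[...,0]>=lo)&(sub[...,0]<=hi)&(sub[...,1]>150)
    r,c=np.nonzero(m)
    if len(r): rc=(r.mean()+178,c.mean()+170);print(n,len(r),rc,atz(t,rc,z-8))
for n in ['rack','anvil']:
    m=eyes.cut_out(n,t)
    if m: print(n,m[0]['score'],cv2.minAreaRect(np.argwhere(m[0]['mask'])[:,::-1].astype(np.float32)))
g=((hsv[...,0]>70)&(hsv[...,0]<90)&(hsv[...,1]>120)).astype(np.uint8);g[:, :255]=0;g[:,360:]=0
print(cv2.minAreaRect(cv2.findNonZero(g)))
go(480,240,300);go(500,-100,300)
E
```

```text
cam [109.6557 619.8182 384.5762] fwd [ 0.2395 -0.0709 -0.9683] right [0.2846 0.9587 0.0002] 331.96462078246685
red 27 (np.float64(199.1851851851852), np.float64(185.11111111111111)) [558.5553 234.9067  91.    ]
yellow 26 (np.float64(225.23076923076923), np.float64(183.03846153846155)) [474.3793 241.5633  89.    ]
rack 0.71 ((188.77645874023438, 209.4058837890625), (22.01189422607422, 52.230316162109375), 4.39870548248291)
anvil 0.68 ((286.5, 197.5), (25.0, 27.0), 90.0)Traceback (most recent call last):
  File "<stdin>", line 15, in <module>
cv2.error: OpenCV(4.12.0) /io/opencv/modules/imgproc/src/convhull.cpp:143: error: (-215:Assertion failed) total >= 0 && (depth == CV_32F || depth == CV_32S) in function 'convexHull'
```

```bash
python3 - <<'E'
from h import *
go(480,240,260,3.1)
E
```

```text
pos [178.  599.1 233.5] yaw 2.8528 units total [-6.53  -4.304 -0.442] turn -2.832
```

```bash
python3 -m inch '[[[-0.8,-0.53,-0.1],0,-1],[[-0.8,-0.53,-0.1],0,-1],[[-0.8,-0.53,-0.1],0,-1],[[-0.8,-0.53,-0.1],0,-1],[[-0.8,-0.53,-0.04],0,-1],[[-0.8,-0.53,0],0,-1],[[-0.8,-0.53,0],0,-1],[[-0.8,-0.53,0],-0.8,-1],[[0,0,0],-1,-1],[[0,0,0],-1,-1]]'
python3 - <<'E'
from h import *
w=shot('wrist','w1');go(440,-100,200)
E
```

```text
t: 2.35
eef_pos: [474.1, 245.1, 259.8]
tcp_rot: [3.141, -0.0, 3.098]
ft_force: [0.5, 1.2, -0.2]
opening: 1.0
grip_force: 0.0
pos [473.9 245.4 259.8] yaw 3.103 units total [ 0.343 -5.774  0.997] turn 0
```

View pics/w1.png

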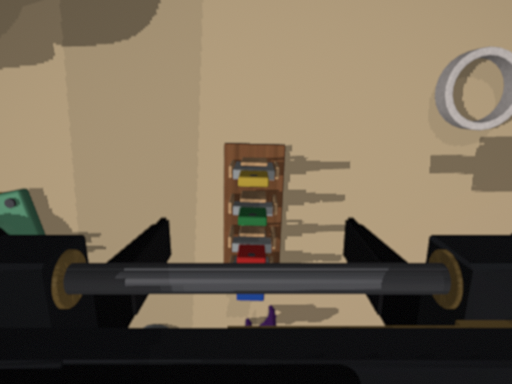

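The wrist view has image up = world −x. Yellow (253,180), green (252,215), red (251,253) and blue (250,296) leaves are in the rack, and the purple decoy at (262,318) stands outside it, so the choice stays clear.

```bash
python3 -m inch '[[[-0.3,-0.82,0.1],0,-1],[[-0.3,-0.82,0.1],0,-1],[[-0.3,-0.82,0.1],0,-1],[[-0.3,-0.82,0.2],0,-1],[[-0.3,-0.82,0.2],0,-1],[[-0.3,-0.82,0.2],0,-1],[[-0.2,-0.82,0.2],0,-1],[[0,0,0],0,-1],[[0,0,0],0,-1],[[0,0,0],0,-1]]'
python3 - <<'E'
from h import *
w=shot('wrist','w2');go(610,-100,190)
print(np.array(px(w,[563,-100,73])).round())
r,c=map(int,px(w,[563,-100,73]))
im=w['pixels'][:,:,::-1][0:240,max(0,c-160):c+160]
cv2.imwrite('pics/w2c.png',cv2.resize(im,None,fx=2.5,fy=2.5,interpolation=cv2.INTER_CUBIC))
for n in ('anvil_floor','coupon_centre'):
    for k in eyes.spot_point(n,w)[:3]: print(n,k['score'],k['centre'],atz(w,k['centre'],45 if n[0]=='a' else 73))
E
```

```text
t: 3.65
eef_pos: [578.2, -102.3, 194.3]
tcp_rot: [3.142, 0.001, 3.098]
ft_force: [0.2, 0.2, -0.1]
opening: 1.0
grip_force: 0.0
pos [ 578.2 -102.3  194.3] yaw 3.0984 units total [-0.528  0.061  0.072] turn 0
[174. 258.]
anvil_floor 0.79 [167.8, 265.4] [562.88478512 -92.89528014  45.        ]
coupon_centre 0.65 [172.3, 265.4] [561.48049543 -93.55791933  73.        ]
coupon_centre 0.36 [305.2, 315.9] [689.28353136 -51.24153541  73.        ]
```

View pics/w2c.png

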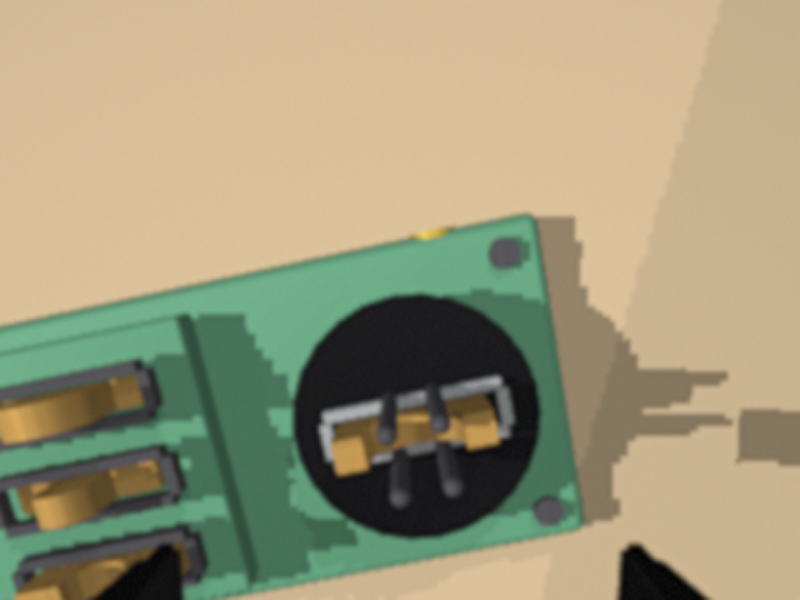

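The nest coupon (crop 415,425) has two end walls with about 31 mm between them and a low middle, so it is a groove. The spares are a wide ridge (60,410), a narrow ridge (75,490) and a third (100,575), partly hidden. I look once more to see that third spare and to measure the pins.

```bash
python3 -m inch '[[[-0.3,0.1,0],0,-1],[[-0.3,0.15,0],0,-1],[[-0.3,0.15,0],0,-1],[[0,0,0],0,-1],[[0,0,0],0,-1],[[0,0,0],0,-1],[[0,0,0],0,-1],[[0,0,0],0,-1],[[0,0,0],0,-1],[[0,0,0],0,-1]]'
python3 - <<'E'
from h import *
w=shot('wrist','w3')
r,c=map(int,px(w,[563,-100,73]));print(r,c,env.state()['eef_pos'])
im=w['pixels'][:,:,::-1][max(0,r-90):r+110,c-140:c+60];print('origin row',max(0,r-90),'col',c-140)
cv2.imwrite('pics/w3c.png',cv2.resize(im,None,fx=3,fy=3,interpolation=cv2.INTER_CUBIC))
import pickle;pickle.dump(w,open('w3.pkl','wb'))
E
```

```text
t: 5.05
eef_pos: [633.2, -81.9, 193.8]
tcp_rot: [3.141, 0.0, 3.097]
ft_force: [0.3, 0.0, 0.8]
opening: 1.0
grip_force: 0.0
107 229 [633.21055695 -81.88550403 193.79826427]
origin row 17 col 89
```

View pics/w3c.png

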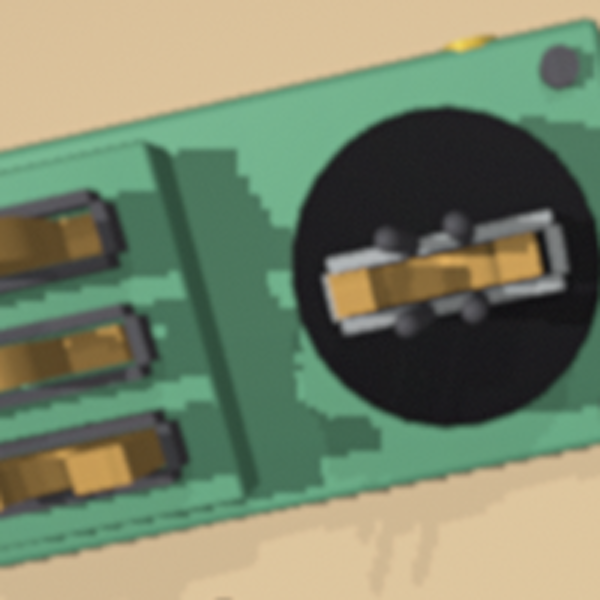

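The third spare (crop 100,465) is a groove with broad walls of about 16 mm, so it is radius 10. The nest coupon at (435,270) has walls of about 12 mm (11 expected for radius 16), so it is the radius 16 groove. I therefore need leaf_convex16, the red one. The pin tops are near (388,238), (456,224), (406,323) and (472,309).

```bash
cat > disc.py <<'E'
from h import *
from scipy.optimize import least_squares
def disc(w,guess=(563,-98)):
    g=cv2.cvtColor(w['pixels'],cv2.COLOR_RGB2HSV)
    th=np.linspace(0,2*np.pi,72,endpoint=False)
    img=cv2.GaussianBlur(w['pixels'][...,1].astype(np.float32),(3,3),0)
    def pr(q,r):return np.array([px(w,[q[0]+r*np.cos(a),q[1]+r*np.sin(a),45]) for a in th])
    def f(q):
        i=pr(q,44.5);o=pr(q,47.5)
        s=lambda P:cv2.remap(img,P[:,1].astype(np.float32),P[:,0].astype(np.float32),cv2.INTER_LINEAR).ravel()
        return -np.mean(np.minimum(s(o)-s(i),40))
    from scipy.optimize import minimize
    best=min(((f((x,y)),x,y) for x in np.arange(guess[0]-10,guess[0]+11,1.) for y in np.arange(guess[1]-10,guess[1]+11,1.)))
    r=minimize(f,best[1:],method='Nelder-Mead',options=dict(initial_simplex=[best[1:],(best[1]+1,best[2]),(best[1],best[2]+1)]));return r.x,r.fun
E
python3 - <<'E'
from disc import *
import pickle
w=pickle.load(open('w3.pkl','rb'));q,f=disc(w);print(q,f)
crop=lambda x,y:(17+y/3,89+x/3)
P=[atz(w,crop(*k),111) for k in [(387,238),(455,224),(405,322),(471,308)]]
print(np.array(P).round(1),np.mean(P,0))
e=[atz(w,crop(*k),0 if 0 else 20) for k in [(60,136),(540,30)]];d=e[1]-e[0];print('top edge',np.degrees(np.arctan2(d[1],d[0])))
for a,b in [((387,238),(455,224)),((405,322),(471,308)),((387,238),(405,322)),((455,224),(471,308))]:
    d=atz(w,crop(*b),111)-atz(w,crop(*a),111);print(np.degrees(np.arctan2(d[1],d[0])),np.linalg.norm(d))
e=[atz(w,crop(*k),65) for k in [(330,335-70),(548,213)]];d=e[1]-e[0];print('nest edge',np.degrees(np.arctan2(d[1],d[0])))
go(610,235,200)
E
```

```text
[562. -95.] -40.0
[[ 555.  -104.   111. ]
 [ 552.6  -88.5  111. ]
 [ 573.7 -101.2  111. ]
 [ 571.3  -85.8  111. ]] [563.13988439 -94.87836461 111.        ]
top edge 98.92443745149822
98.60561822033291 15.696433745795577
99.17122131571693 15.570062186399865
8.422098808704947 18.98113386824555
8.033733476489884 18.828274890252086
nest edge 100.3459639758108
pos [633.2 -81.9 193.8] yaw 3.0972 units total [ 0.621  5.259 -0.103] turn 0
```

```bash
python3 -m inch '[[[0.07,0.66,0],0,-1],[[0.07,0.66,0],0,-1],[[0.07,0.66,0],0,-1],[[0.07,0.66,0],0,-1],[[0.07,0.66,0],0,-1],[[0.07,0.66,0],0,-1],[[0.07,0.66,0],0,-1],[[0.07,0.66,0],0,-1],[[0,0,0],0,-1],[[0,0,0],0,-1]]'
python3 - <<'E'
from h import *
w=shot('wrist','w4');print(env.state()['eef_pos'],env.state()['joints'].round(2))
r,c=map(int,px(w,[558,237,99]));r0=max(0,r-100);print(r,c,'origin',r0,c-130)
im=w['pixels'][:,:,::-1][r0:r0+195,c-130:c+130]
cv2.imwrite('pics/w4c.png',cv2.resize(im,None,fx=3,fy=3,interpolation=cv2.INTER_CUBIC))
import pickle;pickle.dump(w,open('w4.pkl','wb'))
E
```

```text
t: 6.35
eef_pos: [613.7, 235.7, 193.7]
tcp_rot: [-3.141, -0.0, 3.097]
ft_force: [0.1, -0.5, -0.7]
opening: 1.0
grip_force: 0.0
[613.82420492 235.32007021 193.79296663] [ 0.27  0.58  1.52 -0.    1.05 -1.26]
127 254 origin 27 124
```

View pics/w4c.png

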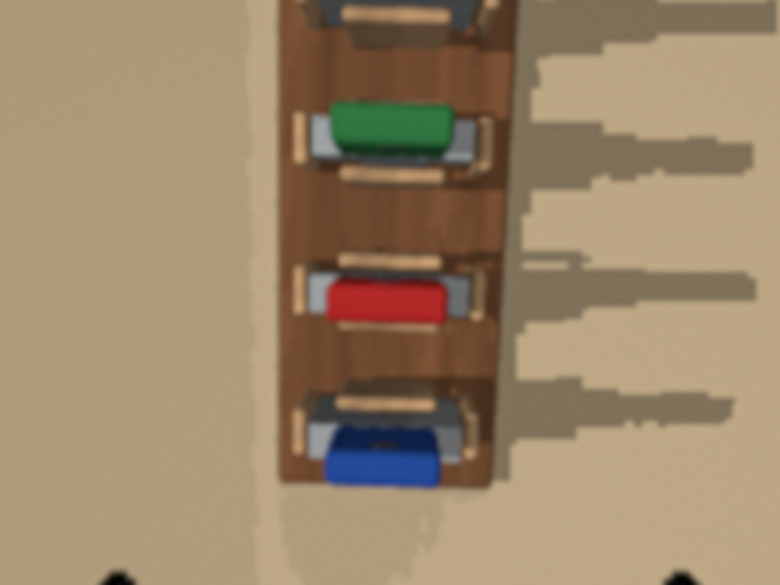

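The red handle top spans crop (328–447, 282–322), so its centre is about (388,302). The green leaf is at (391,128), the blue at (383,465), and the rack's edges run parallel to the image.

```bash
python3 - <<'E'
from h import *
import pickle
w=pickle.load(open('w4.pkl','rb'))
k=lambda x,y,z:atz(w,(27+y/3,124+x/3),z)
print('red',k(388,302,99))
print('w',k(328,302,99),k(447,302,99),'t',k(388,282,99),k(388,322,99))
for a,b in [((299,137),(299,432)),((391,176),(386,404))]:
    d=k(*a,50)-k(*b,50);print('rack x dir',np.degrees(np.arctan2(d[1],d[0])),np.linalg.norm(d))
print('walls left, slot red',k(299,290,50),k(477,292,50),'y-walls',k(388,262,50),k(388,326,50))
go(*k(388,302,99)[:2],170); print(px(w,k(388,302,99)))
E
```

```text
red [558.11293883 236.43696096  99.        ]
w [557.47344728 221.87266329  99.        ] [558.74177166 250.75850854  99.        ] t [553.35850574 236.6579298   99.        ] [562.91451792 236.21380095  99.        ]
rack x dir 176.06129793448596 84.02189864173975
rack x dir 176.06614670960397 65.08029072981483
walls left, slot red [556.65240371 210.13088162  50.        ] [559.49146614 261.7835188   50.        ] y-walls [549.86624184 236.33221713  50.        ] [568.13186534 235.48329708  50.        ]
pos [613.8 235.3 193.8] yaw 3.0967 units total [ 0.928 -0.023  0.397] turn 0
(np.float64(127.66666666666814), np.float64(253.333333333334))
```

```bash
python3 -m inch '[[[0.3,0,0],0,-1],[[0.3,0,0],0,-1],[[0.3,0,0],0,-1],[[0,0,0.2],0.28,-1],[[0,0,0.3],0,-1],[[0,0,0.3],0,-1],[[0,0,0.2],0,-1],[[0,0,0],0,-1],[[0,0,0],0,-1],[[0,0,0],0,-1]]'
python3 - <<'E'
from h import *
go(558.5,236.2,87,3.073)
E
```

```text
t: 7.65
eef_pos: [560.1, 238.5, 134.5]
tcp_rot: [3.141, 0.001, 3.073]
ft_force: [-0.5, 0.6, -0.5]
opening: 0.997
grip_force: 0.0
pos [560.1 238.5 134.5] yaw 3.0726 units total [ 0.024 -0.041  0.791] turn -0.005
```

```bash
python3 -m inch '[[[0.024,-0.04,0.2],0,-1],[[0,0,0.3],0,-1],[[0,0,0.29],0,-1],[[0,0,0],0,-1],[[0,0,0],0,1],[[0,0,0],0,1],[[0,0,0],0,1],[[0,0,0],0,1],[[0,0,0],0,1],[[0,0,0],0,1]]'
python3 - <<'E'
from h import *
print(env.state()['opening']*95);go(558.5,236.2,87,3.073)
E
```

```text
t: 8.9
eef_pos: [558.2, 236.2, 86.5]
tcp_rot: [3.141, 0.0, 3.073]
ft_force: [0.3, -1.0, -0.3]
opening: 0.426
grip_force: 0.0
40.495433259331904
pos [558.2 236.2  86.5] yaw 3.0727 units total [-0.005  0.    -0.008] turn -0.003
```

```bash
python3 -m inch '[[[0,0,0],0,1],[[0,0,0],0,1],[[0,0,0],0,1],[[0,0,-0.2],0,1],[[0,0,-0.3],0,1],[[0,0,-0.4],0,1],[[0,0,-0.5],0,1],[[0,0,-0.5],0,1],[[0,0,-0.3],0,1],[[0,0,0],0,1]]'
python3 - <<'E'
from h import *
print(env.state()['opening']*95);go(563.1,-94.9,222,3.292)
E
```

```text
t: 10.15
eef_pos: [558.6, 236.3, 220.8]
tcp_rot: [3.14, 0.004, 3.073]
ft_force: [0.9, -0.7, -0.8]
opening: 0.311
grip_force: 29.9
29.523022036359514
pos [558.6 236.3 220.8] yaw 3.0727 units total [-0.455 -5.502 -0.02 ] turn -2.513
```

```bash
python3 -m inch '[[[-0.05,-0.69,0],0,1],[[-0.05,-0.69,0],0,1],[[-0.06,-0.69,0],0,1],[[-0.06,-0.69,0],0,1],[[-0.06,-0.69,0],0,1],[[-0.06,-0.69,0],0,1],[[-0.06,-0.69,0],0,1],[[-0.06,-0.67,0],-0.5,1],[[0,0,0],-1,1],[[0,0,0],-1,1]]'
python3 - <<'E'
from h import *
go(563.1,-94.9,200,3.292);print(env.state()['joints'].round(2))
w=shot('wrist','w5');r,c=map(int,px(w,[563,-95,80]));r0=max(0,r-110);print(r,c,'origin',r0,c-100)
import pickle;pickle.dump(w,open('w5.pkl','wb'))
cv2.imwrite('pics/w5c.png',cv2.resize(w['pixels'][:,:,::-1][r0:r0+150,c-100:c+100],None,fx=4,fy=4,interpolation=cv2.INTER_CUBIC))
E
```

```text
t: 11.4
eef_pos: [562.6, -95.5, 217.8]
tcp_rot: [3.141, -0.001, -2.991]
ft_force: [-0.7, -0.2, -0.4]
opening: 0.313
grip_force: 29.9
pos [562.6 -95.5 217.8] yaw -2.9907 units total [-0.01   0.009  0.297] turn 0.005
[-0.28  0.43  1.71  0.    1.   -2.01]
187 256 origin 77 156
```

View pics/w5c.png

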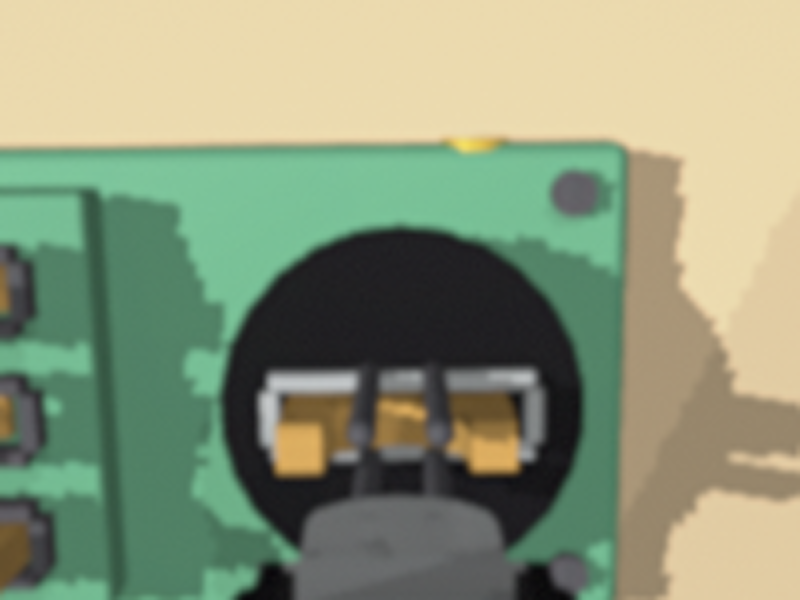

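The leaf tongue (crop 300–502, 500) is centred over the pins, whose near tops are at (360,432) and (438,432). The nest and the coupon walls (300,450) and (495,450) lie nearly level in the picture.

```bash
python3 - <<'E'
from disc import *
import pickle
w=pickle.load(open('w5.pkl','rb'));k=lambda x,y,z:atz(w,(77+y/4,156+x/4),z)
ang=lambda a,b:np.degrees(np.arctan2((b-a)[1],(b-a)[0]))
a,b=k(360,432,111),k(438,432,111);print(a,b,ang(a,b),np.linalg.norm(b-a))
y=np.radians(8.7);print('centre from pins',(a+b)/2+9.6*np.array([np.cos(y),np.sin(y),0]))
print('disc',disc(w))
print('edge',ang(k(10,153,20),k(610,142,20)),'nest',ang(k(270,376,60),k(540,371,60)),'walls', ang(k(275,475,81),k(520,472,81)))
print('ycentre coupon',(k(275,475,81)+k(520,472,81))/2)
# leaf: tongue edges, bottom face arc; plate thickness
print('expected leaf px: shoulder corners at z=tcp-63+20, x -5', [ (np.array(px(w,[562.6-5*np.cos(y)-s*22*-np.sin(y)*-1,-95.5-5*np.sin(y)+s*22*np.cos(y),217.8-63+20]))-[77,156])*4 for s in(-1,1)])
print('expected tongue bottom px',(np.array(px(w,[562.6-5*np.cos(y),-95.5-5*np.sin(y),217.8-79]))[::1]-[77,156])*4)
print('handle-plane check: tongue sides', [ (np.array(px(w,[562.6-5*np.cos(y)-s*16*np.sin(y),-95.5-5*np.sin(y)+s*16*np.cos(y),154.8]))-[77,156])*4 for s in(-1,1)])
E
```

```text
[ 554.19582922 -104.42450685  111.        ] [551.85326328 -89.02656785 111.        ] 98.65036445278818 15.57511286511671
centre from pins [562.51408756 -95.27343348 111.        ]
disc (array([561.94458008, -95.53662109]), np.float64(-32.27651596069336))
edge 99.68325174162632 nest 99.73062869353105 walls 99.37562361704634
ycentre coupon [569.61219401 -94.62197865  81.        ]
expected leaf px: shoulder corners at z=tcp-63+20, x -5 [array([557.33656141, 253.78715182]), array([557.07944181, 539.4703442 ])]
expected tongue bottom px [492.77580624 397.40030297]
handle-plane check: tongue sides [array([519.01840982, 302.19024059]), array([518.85090372, 491.9832198 ])]
```

```bash
python3 -m inch '[[[0.005,0,0.1],-0.1,1],[[0,0,0.15],0,1],[[0,0,0.15],0,1],[[0,0,0.15],0,1],[[0,0,0.15],0,1],[[0,0,0.15],0,1],[[0,0,0.15],0,1],[[0,0,0],0,1],[[0,0,0],0,1],[[0,0,0],0,1]]'
python3 - <<'E'
from h import *
print(env.state()['ft_force'],env.state()['moment']);go(562.2,-95.5,136)
E
```

```text
t: 12.7
eef_pos: [562.8, -95.0, 158.8]
tcp_rot: [-3.141, 0.001, -2.984]
ft_force: [0.9, -0.4, -0.5]
opening: 0.316
grip_force: 29.9
[ 0.87949724 -0.40185199 -0.46321207] [ 0.05593367 -0.03383592  0.01049126]
pos [562.8 -95.  158.8] yaw -2.9837 units total [ 0.012 -0.006  0.379] turn 0
```

```bash
python3 -m inch '[[[0,0,0.07],0,1],[[0,0,0.07],0,1],[[0,0,0.07],0,1],[[0,0,0.07],0,1],[[0,0,0.05],0,1],[[0,0,0.03],0,1],[[0,0,0.02],0,1],[[0,0,0],0,1],[[0,0,0],0,1],[[0,0,0],0,1]]'
```

```text
t: 13.95
eef_pos: [562.8, -95.1, 135.8]
tcp_rot: [-3.141, 0.0, -2.984]
ft_force: [1.5, -3.7, 3.8]
opening: 0.317
grip_force: 30.0
```

Contact comes at the seated height (TCP 136), so the leaf fits. Now I press about 6 mm and hold.

```bash
python3 -m inch '[[[0,-0.005,0.03],0,1],[[0,0,0.035],0,1],[[0,0,0.035],0,1],[[0,0,0],0,1],[[0,0,0],0,1],[[0,0,0],0,1],[[0,0,0],0,1],[[0,0,0],0,1],[[0,0,0],0,1],[[0,0,0],0,1]]'
python3 - <<'E'
from h import *
s=shot('scene','s6');im=s['pixels'][:,:,::-1];r,c=map(int,px(s,[562,-95,90]))
cv2.imwrite('pics/s6c.png',cv2.resize(im[r-50:r+50,c-60:c+60],None,fx=6,fy=6,interpolation=cv2.INTER_CUBIC));print(env.state()['ft_force'],env.state()['eef_pos'])
E
```

```text
t: 15.2
eef_pos: [563.2, -95.6, 130.1]
tcp_rot: [-3.141, 0.001, -2.984]
ft_force: [0.8, -5.6, 7.5]
opening: 0.315
grip_force: 30.0
[ 0.73181519 -5.59383213  7.77958609] [563.15242539 -95.62884617 130.0346798 ]
```

View pics/s6c.png

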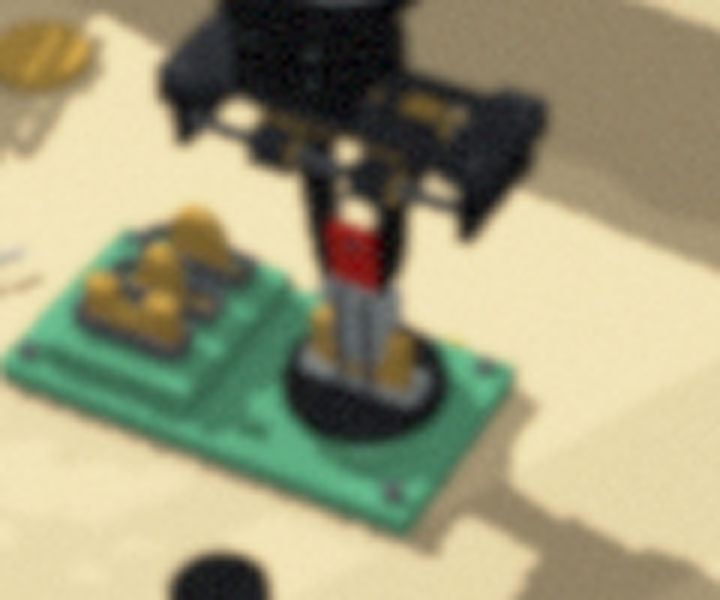

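The leaf's tongue sits down between the coupon walls (crop 322,325 and 400,350). The anvil has sunk, and neither wall stands proud. I add a little depth, ease the side load, and hold.

```bash
python3 -m inch '[[[0,-0.01,0.012],0,1],[[0,0,0],0,1],[[0,0,0],0,1],[[0,0,0],0,1],[[0,0,0],0,1],[[0,0,0],0,1],[[0,0,0],0,1],[[0,0,0],0,1],[[0,0,0],0,1],[[0,0,0],0,1]]'; python3 -c "
from h import *
print(env.state()['ft_force'],env.state()['moment'],env.state()['eef_pos'])"
```

```text
t: 16.5
eef_pos: [563.2, -96.1, 129.4]
tcp_rot: [-3.141, 0.001, -2.984]
ft_force: [0.2, -3.5, 7.5]
opening: 0.31
grip_force: 30.0
[ 0.23648602 -3.51018707  7.46039804] [-0.9659107 -0.0378729  0.010306 ] [563.23461761 -96.14628398 129.36729792]
```

Push is about 8 N against a preload of at most 4 N, so the sink is at least 4 mm (6–7 mm by height), held for over 1 s. Now I ease up to the rest height and open.

```bash
python3 -m inch '[[[0,-0.005,-0.03],0,1],[[0,0,-0.03],0,1],[[0,0,-0.03],0,1],[[0,0,-0.01],0,1],[[0,0,0],0,1],[[0,0,0],0,0.2],[[0,0,0],0,0.2],[[0,0,0],0,0.2],[[0,0,0],0,0.2],[[0,0,0],0,0.2]]'; python3 -c "
from h import *
print(env.state()['ft_force'],env.state()['moment'],env.state()['eef_pos'],env.state()['opening']*95)"
```

```text
t: 17.75
eef_pos: [562.9, -96.1, 134.9]
tcp_rot: [3.141, -0.0, -2.984]
ft_force: [0.0, 0.1, 0.4]
opening: 0.401
grip_force: 0.0
[0.02111695 0.12034332 0.35979988] [0.00542774 0.01879539 0.02081292] [562.85991868 -96.10184203 134.8575071 ] 38.08923811464476
```

Released: the opening is 38 mm with no contact. I rise straight up, finish opening, and back off.

```bash
python3 -m inch '[[[0,0,-0.1],0,0],[[0,0,-0.2],0,0],[[0,0,-0.3],0,0],[[0,0,-0.4],0,-0.2],[[0,0,-0.4],0,-1],[[0,0,-0.3],0,-1],[[-0.3,0,0],0,-1],[[-0.3,0,0],0,-1],[[-0.3,0,0],0,-1],[[0,0,0],0,-1]]'
python3 - <<'E'
from h import *
w=shot('wrist','w7');s=shot('scene')
r,c=map(int,px(w,[562,-95,100]));r0=max(0,r-90);A=cv2.resize(w['pixels'][:,:,::-1][r0:r0+150,c-75:c+75],(400,400),interpolation=cv2.INTER_CUBIC)
r,c=map(int,px(s,[562,-95,90]));B=cv2.resize(s['pixels'][:,:,::-1][r-40:r+40,c-40:c+40],(400,400),interpolation=cv2.INTER_CUBIC)
cv2.imwrite('pics/end.png',np.hstack([A,B]));print(env.state()['eef_pos'])
for k in eyes.spot_point('leaf_convex16',w)[:2]: print(k['score'],k['centre'],atz(w,k['centre'],73))
E
```

```text
t: 19.0
eef_pos: [616.7, -87.5, 237.4]
tcp_rot: [-3.141, 0.001, -2.983]
ft_force: [-0.9, -0.0, 0.1]
opening: 1.0
grip_force: 0.0
[615.69942141 -87.64927695 237.22533095]
0.56 [129.8, 253.0] [568.86695444 -97.71320069  73.        ]
```

View pics/end.png

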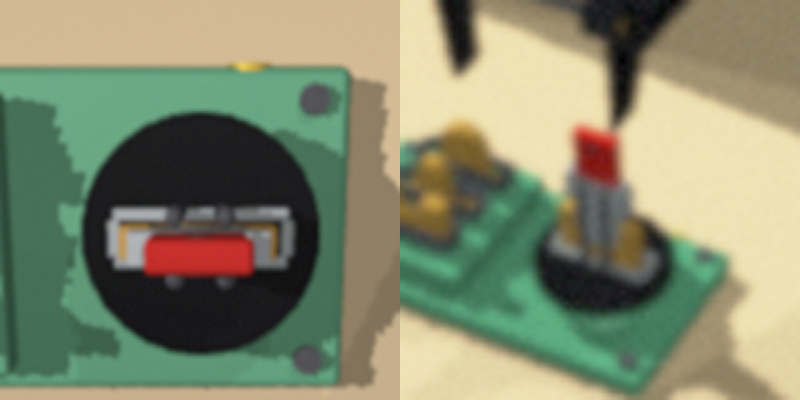

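The red leaf stands upright and centred on the coupon, at (198,255) in the wrist half and (598,190) in the scene half. The anvil is back up and the gripper is clear.

```bash
python3 -c "
from cell import env
print(env.job_done())"
```

```text
the job is handed in; nothing more can be done
None
```

The red convex‑16 leaf fits the coupon (a radius‑16 groove). I pressed it home with an estimated 4–7 mm of anvil sink for over 1 s, released it standing upright, left everything else in place, and handed the job in at about 19 s.

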